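# Sweep the finished wax blocks into the collecting tray

### The job

The slides have been read: clear the microscope bench by sweeping the three wax blocks (tissue cassettes) along the bench top with the fingertips, over the low front lip and right inside the open-fronted steel collecting tray, so that all three lie flat on its floor. Slide them gently - do not pinch, lift, flick or tip them, for the wax is soft - and leave the pots, the oil bottle and the other things where they are.

Things in the scene. Friction and masses are not known exactly. Their poses are not given: they have to be found in the camera images.
- tray: fixed open-fronted steel tray, 180 mm long (x), 206 wide (y). Open front at its -x end: bevelled lip from bench level at x=-90 mm up to the flat floor (2.5 mm above the bench) at x=-65 mm. Back wall inside x=+87, side walls inside y=+-100, 3 mm thick, 36 high (sides start at x=-65, with a sloping flange out to the lip); wire handle 35 mm out behind. Origin: centre of underside, on the bench, z up
- block1: one of three alike wax blocks: white plastic tissue cassette lying flat (40 mm along its x, 28 along y, 7 high) with a pale wax slab as large (7 high) on top, 14 mm high in all, about 15 g, loose, slippery (friction about 0.3). Origin at the centre of its underside, z up
- block2: one of three alike wax blocks: white plastic tissue cassette lying flat (40 mm along its x, 28 along y, 7 high) with a pale wax slab as large (7 high) on top, 14 mm high in all, about 15 g, loose, slippery (friction about 0.3). Origin at the centre of its underside, z up
- block3: one of three alike wax blocks: white plastic tissue cassette lying flat (40 mm along its x, 28 along y, 7 high) with a pale wax slab as large (7 high) on top, 14 mm high in all, about 15 g, loose, slippery (friction about 0.3). Origin at the centre of its underside, z up
- pot_big: bystander: closed round sample pot, 42 mm across its white lid, 56 mm high, standing. Origin at the centre of its underside. Not to be disturbed
- pot_small: bystander: closed round sample pot, 35 mm across its white lid, 48 mm high, standing. Origin at the centre of its underside. Not to be disturbed
- oil: bystander: amber immersion-oil bottle, 27 mm across, 58 mm high with its black dropper cap, standing. Origin at the centre of its underside. Not to be disturbed
- slidebox: bystander: shut grey plastic slide box, 97 x 174 mm (x, y), 35 mm high. Origin at the centre of its underside. Not to be disturbed
- forceps: bystander: steel forceps lying flat, 135 mm long along x, 17 mm wide, 7 mm high. Origin near its middle, on the bench. Not to be disturbed
- mouse: bystander: black computer mouse, 108 x 60 mm (x, y), 34 mm high. Origin at the centre of its underside. Not to be disturbed
- remote: bystander: black remote control lying flat, 165 x 45 mm (x, y), 20 mm high. Origin at the centre of its underside. Not to be disturbed

How it is judged:
At the end, for the whole second after the job is handed in: each wax block lies flat on the tray floor (within 8.5 degrees, not on another), at rest, its centre between the side walls and at least 45 mm in from the front edge of the lip; every bystander is within 20 mm of where it stood (x of block1 in the frame of tray between -0.045 and 0.085 m and y of block1 in the frame of tray between -0.098 and 0.098 m and z of each of block1, block2, block3 in the frame of tray below 0.008 m and angle between each of block1, block2, block3's own z axis and vertical below 0.15 rad and linear speed of each of block1, block2, block3 below 0.02 m/s and x of block2 in the frame of tray between -0.045 and 0.085 m and y of block2 in the frame of tray between -0.098 and 0.098 m and x of block3 in the frame of tray between -0.045 and 0.085 m and y of block3 in the frame of tray between -0.098 and 0.098 m and distance of each of pot_big, pot_small, oil, slidebox, forceps, mouse, remote from where it was at the start of the episode below 0.02 m); the robot touches nothing.
It fails at once if a wax block is lifted off the bench or tray (its underside over 22 mm up) (height (world z) of any of block1, block2, block3 above 0.022 m).
It fails at once if a wax block is tipped up (over 40 degrees) or turned over (angle between any of block1, block2, block3's own z axis and vertical above 0.7 rad).
It fails at once if a wax block is pinched, or pressed hard, with more than 15 N (contact force between any of block1, block2, block3 and the fingers above 15 N).
It fails at once if a wax block is flicked (faster than 0.8 m/s) (linear speed of any of block1, block2, block3 above 0.8 m/s).
It fails at once if a pot, bottle or other bystander is knocked over or moved by more than 20 mm (angle between any of pot_big, pot_small, oil's own z axis and vertical above 0.4 rad or distance of any of pot_big, pot_small, oil, slidebox, forceps, mouse, remote from where it was at the start of the episode above 0.02 m).
It also fails if it takes over 64 s, if anything falls off the work surface, if the arm or the gripper's body presses on something with over 40 N, if the wrist force passes 120 N, or if a joint passes its speed limit or range.

### The arm

A 6-joint arm with a two-finger parallel gripper is mounted at the origin on the work surface. World frame = base frame: x ahead of the robot, y to its left, z up, the work surface at z = 0. Lengths are in m, angles in rad, forces in N, time in s.
With the tool pointing down it reaches from about 0.3 to 1 m from the base axis. Payload 5.1 kg.
Tool frame: the origin (TCP) lies at the very end of the fingers, on their centre line; the grasp point (between the pads) lies 19 mm behind it; z points along the fingers, y is the line along which they close (so a half turn about z gives the same grasp; the last joint's range is limited). The gripper opens to 95 mm and grips with 3 to 60 N. Pads are 20 mm wide; open, the fingers measure 119 mm over their backs; the gripper's body (75 mm by 180 mm) begins 59 mm behind the grasp point.
Start: joints at [1.203, 0.124, 1.65, -0, 1.367, -0.083], TCP at [0.183, 0.624, 0.215] pointing down, gripper open.
Joint ranges: [-2.61, 2.61], [-1.02, 2.33], [0.03, 2.71], [-1.35, 4.49], [0.32, 2.68], [-2.91, 2.91]. Speed limits (rad/s): [2.57, 2.57, 3.14, 3.14, 3.14, 3.14].

### API

Orientations are given as a unit quaternion [w, x, y, z].
In Python, from bench import state, snapshot, close_job gives the robot as it stands.
- The arm moves only by the tool send_rows, never from a script. Its argument "commands" is a list of rows, each a list of 7 numbers: the shift along the tool's x, y, z in m, then the turn, a rotation vector about the tool's x, y, z in rad, then the closure, from -1 (fully open) to 1 (shut). A call has 1 to 20 rows; each row is the pose to reach, as a shift and turn from the pose commanded when the call began, along the tool's axes at that moment; what a row does not reach only later rows make up. A row lasts 1/12 s, in which the tool goes at most 41.7 mm and 7.16 degrees, less where a joint would pass 70% of its speed; a pose out of reach is approached as far as the arm can. A call with a gripper value outside its range is refused whole. The fingers move at their own pace and stop on an object; the grip force is fixed at half the most. Time passes only in rows, so rows that repeat a pose let the fingers close. It gives the time, the measured TCP pose, the force, the opening and the grip force at its end, in the units of the state.
- state(): the state, without advancing time (a new reading comes with each control period).
- snapshot(name): name is "scene" or "top"; returns a dict with "image" (400x640x3 uint8, red, green, blue), "K" (3x3 intrinsics, pixels), "k1" (the pictures are not rectified: a ray, as slopes to the right and down, at radius r is drawn at 1 + k1 r^2 times it, then the intrinsics apply), "R" (3x3) and "t" (3): a world point X has camera coordinates R X + t. Camera axes: x right, y down, z forward; pixel columns grow to the right and rows downward; lengths in m; the calibration is good to about 2 mm. A picture is of the moment at which its call begins. There is no depth.
- close_job(): hands the job in; it is judged then, once.
The state is a dict: "time_s": time; "qpos": joint angles; "dq": joint speeds; "joint_torque": joint torques, N m; "eef_pos": TCP position; "orientation": TCP orientation; "force": force on the tool from outside, world axes, zero at the start; "wrist_torque": the same for the moment, N m; "finger_gap": opening from 0.0 (shut) to 1.0 (fully open); "grip_force": force on a finger pad.
Only numpy, scipy, OpenCV 4.12 (cv2) and the standard library are available. Lean on these libraries where they do the work, as an engineer would, in place of code of your own. Each camera call takes 0.05 s, during which the arm holds its last target. There are 200 camera calls.

## Working session

There is one attempt and no reset: what is moved stays moved. The work goes in short steps, Python scripts to look and compute and a tool call to move; the robot and the scene stay as the last step left them, time stands still between calls to the robot, and variables do not carry over. Pictures are saved under pics/ and viewed, at most 12 in all, crops included, and the job is handed in when it is done.

Besides the shell and the picture viewer there is one more tool, called after "Call:" as name(argument=value, ...) on one line, values as JSON. send_rows: Moves the arm, as the interface text tells. Its arguments: {"type":"object","properties":{"commands":{"type":"array"}},"required":["commands"]}

```bash
mkdir -p pics; cat > h.py <<'E'
import numpy as np, cv2
from bench import state, snapshot, close_job
def px2w(s,pts,z=0.0):
    K=np.array(s["K"]);R=np.array(s["R"]);t=np.array(s["t"]);k=s["k1"]
    p=cv2.undistortPoints(np.array(pts,float).reshape(-1,1,2),K,np.array([k,0,0,0.]))[:,0]
    d=np.c_[p,np.ones(len(p))]@R; C=-R.T@t
    return C+d*((z-C[2])/d[:,2])[:,None]
E
python3 - <<'E'
from h import *
s=snapshot("top");cv2.imwrite("pics/top.png",cv2.resize(s["image"][:,:,::-1],(800,500)));cv2.imwrite("pics/top_raw.png",s["image"][:,:,::-1])
print(s["K"],s["k1"],-np.array(s["R"]).T@s["t"])
s=snapshot("scene");cv2.imwrite("pics/scene.png",s["image"][:,:,::-1])
st=state();print(st["eef_pos"],st["orientation"],st["force"],st["finger_gap"])
E
```

```text
[[478.74523841   0.         318.84314016]
 [  0.         478.74523841 205.87125294]
 [  0.           0.           1.        ]] -0.05610108008077436 [0.28781935 0.00235376 1.1813312 ]
[0.18242136 0.62326473 0.21352777] [-2.11952161e-04  1.41894346e-01  9.89881368e-01 -9.09639479e-04] [-0.40770387  0.13556266  0.17462871] 1.001719511475968
```

View pics/top.png

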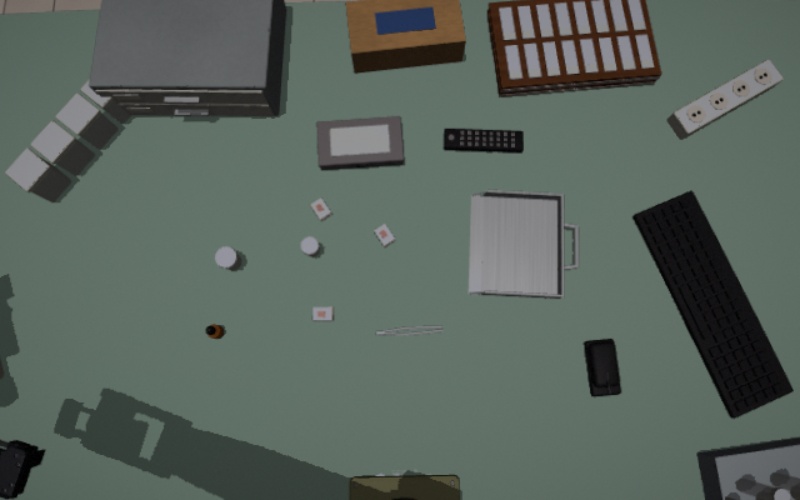

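View pics/scene.png

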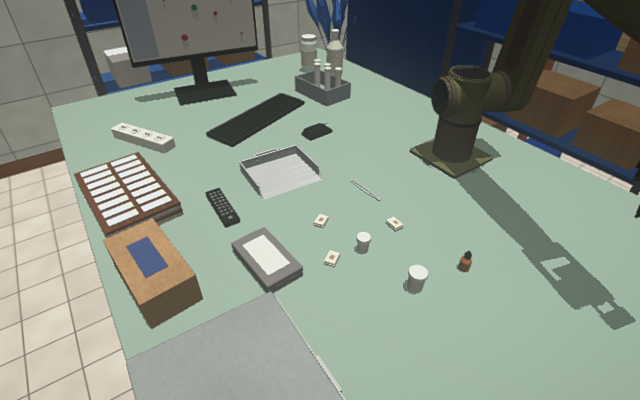

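The top view, with image right being about −y and up about +x, shows blocks at (320,209), (384,235) and (322,314). The tray spans 470–563 × 192–297 with its lip on the left. The small pot at (310,246) and the forceps at (410,330) are close to the paths.

```bash
python3 - <<'E'
from h import *
s=snapshot("top");im=s["image"]
f=lambda L,z:np.round(px2w(s,np.array(L,float)*.8+ -0.1,z)*1000).astype(int)[:,:2].tolist()
hsv=cv2.cvtColor(im,cv2.COLOR_RGB2HSV)
m=((hsv[...,2]>150)&(im[...,0]>=im[...,1])).astype(np.uint8)
m[:, :240]=0;m[:,330:]=0;m[:150]=0;m[270:]=0
m=cv2.morphologyEx(m,cv2.MORPH_CLOSE,np.ones((5,5)))
for c in cv2.findContours(m,0,2)[0]:
    if cv2.contourArea(c)>40:
        r=cv2.minAreaRect(px2w(s,c[:,0],.014)[:,:2].astype(np.float32));print("blob",np.round(np.array(r[0])*1000),np.round(np.array(r[1])*1000),r[2])
print("lip",f([(471,194),(470,293)],0),"backtop",f([(563,193),(562,297)],.036), "sidestart",f([(484,192),(482,296)],.036))
print("pots",f([(226,257)],.056),f([(310,245)],.048),"oil",f([(214,331)],.05),"forceps",f([(377,333),(443,328)],.004),"slidebox",f([(318,122),(402,118),(404,158),(321,162)],.035),"remote",f([(445,130),(523,132),(523,152),(444,149)],.02),"mouse",f([(602,367)],.03))
cv2.imwrite("pics/c.png",cv2.resize(im[90:290,160:480,::-1],(800,500),interpolation=cv2.INTER_CUBIC))
E
```

```text
blob [410. 154.] [32. 20.] 89.00926971435547
blob [547. 180.] [28. 28.] 0.49603843688964844
blob [568.  31.] [32. 22.] 32.01518630981445
lip [[653, -149], [447, -139]] backtop [[640, -330], [431, -312]] sidestart [[645, -171], [436, -157]]
pots [[518, 335]] [[541, 174]] oil [[377, 354]] forceps [[371, 47], [379, -83]] slidebox [[802, 162], [807, -10], [720, -13], [715, 155]] remote [[786, -99], [779, -261], [735, -258], [744, -96]] mouse [[296, -382]]
```

View pics/c.png

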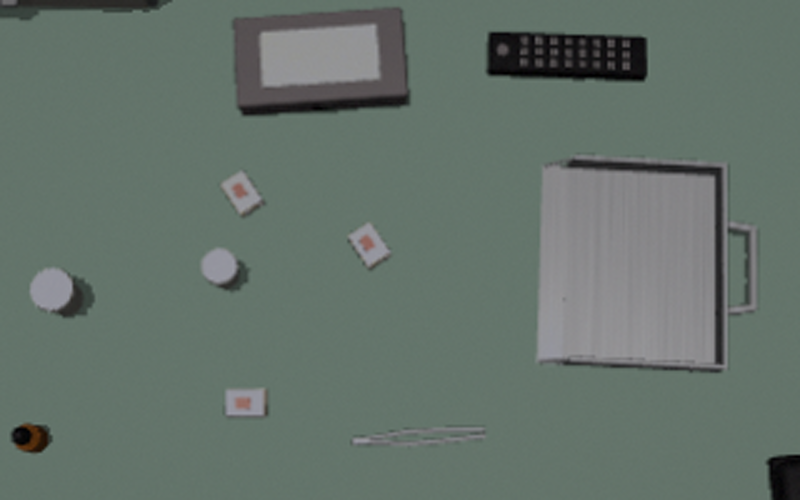

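The crop confirms the same layout. Blocks are at crop pixels (242,193), (369,245) and (246,402). The first two are turned about 38° and the third is square to the tray. Next I'll measure these points and move to stand behind block B.

```bash
python3 - <<'E'
from h import *
s=snapshot("top")
f=lambda L,z:np.round(px2w(s,np.array(L,float)/2.5+[160,90],z)*1000).astype(int)[:,:2].tolist()
print("A,B,C",f([(242,193),(369,245),(246,402)],.014))
print("A corners",f([(222,188),(243,171),(263,198),(244,215)],.014))
print("lip",f([(542,166),(538,360)],0),"pot",f([(220,267)],.048),"forceps",f([(353,441),(486,432)],.003))
print("back",f([(718,175),(715,360)],.003))
E
```

```text
A,B,C [[622, 157], [566, 29], [410, 152]]
A corners [[628, 177], [645, 156], [617, 136], [599, 155]]
lip [[649, -150], [448, -137]] pot [[538, 173]] forceps [[371, 48], [378, -83]]
back [[635, -330], [444, -313]]
```

Call:
send_rows(commands=[[-0.52, -0.422, 0.08, 0, 0, 1.287, 0.75], [-0.52, -0.422, 0.08, 0, 0, 1.287, 0.75], [-0.52, -0.422, 0.08, 0, 0, 1.287, 0.75], [-0.52, -0.422, 0.08, 0, 0, 1.287, 0.75], [-0.52, -0.422, 0.08, 0, 0, 1.287, 0.75], [-0.52, -0.422, 0.08, 0, 0, 1.287, 0.75], [-0.52, -0.422, 0.08, 0, 0, 1.287, 0.75], [-0.52, -0.422, 0.08, 0, 0, 1.287, 0.75], [-0.52, -0.422, 0.08, 0, 0, 1.287, 0.75], [-0.52, -0.422, 0.08, 0, 0, 1.287, 0.75], [-0.52, -0.422, 0.08, 0, 0, 1.287, 0.75], [-0.52, -0.422, 0.08, 0, 0, 1.287, 0.75], [-0.52, -0.422, 0.08, 0, 0, 1.287, 0.75], [-0.52, -0.422, 0.08, 0, 0, 1.287, 0.75], [-0.52, -0.422, 0.08, 0, 0, 1.287, 0.75], [-0.52, -0.422, 0.08, 0, 0, 1.287, 0.75], [-0.52, -0.422, 0.08, 0, 0, 1.287, 0.75], [-0.52, -0.422, 0.08, 0, 0, 1.287, 0.75], [-0.52, -0.422, 0.08, 0, 0, 1.287, 0.75], [-0.52, -0.422, 0.08, 0, 0, 1.287, 0.75]])

```text
time_s: 1.87
eef_pos: [0.5624, 0.0738, 0.1346]
orientation: [-0.0, 0.707, 0.707, -0.0]
force: [-0.1, 0.8, -0.3]
finger_gap: 0.126
grip_force: 0.0
```

Call:
send_rows(commands=[[0, 0, 0.035, 0, 0, 0, 0.75], [0, 0, 0.07, 0, 0, 0, 0.75], [0, 0, 0.1, 0, 0, 0, 0.75], [0, 0, 0.12, 0, 0, 0, 0.75], [0, 0, 0.127, 0, 0, 0, 0.75], [0, 0, 0.127, 0, 0, 0, 0.75], [-0.005, 0, 0.127, 0, 0, 0, 0.75], [-0.012, 0, 0.127, 0, 0, 0, 0.75], [-0.02, 0, 0.127, 0, 0, 0, 0.75], [-0.028, 0, 0.127, 0, 0, 0, 0.75], [-0.036, 0, 0.127, 0, 0, 0, 0.75], [-0.044, 0, 0.127, 0, 0, 0, 0.75], [-0.052, 0, 0.127, 0, 0, 0, 0.75], [-0.06, 0, 0.127, 0, 0, 0, 0.75], [-0.068, 0, 0.127, 0, 0, 0, 0.75], [-0.076, 0, 0.127, 0, 0, 0, 0.75], [-0.084, 0, 0.127, 0, 0, 0, 0.75], [-0.092, 0, 0.127, 0, 0, 0, 0.75], [-0.1, 0, 0.127, 0, 0, 0, 0.75], [-0.1, 0, 0.127, 0, 0, 0, 0.75]])

```text
time_s: 3.53
eef_pos: [0.5631, -0.0287, 0.0077]
orientation: [0.0, 0.708, 0.706, -0.0]
force: [-0.3, 0.1, 0.2]
finger_gap: 0.119
grip_force: 0.0
```

```bash
python3 - <<'E'
from h import *
s=snapshot("top");cv2.imwrite("pics/c2.png",cv2.resize(s["image"][90:290,160:480,::-1],(800,500),interpolation=cv2.INTER_CUBIC))
E
```

```text
(no output)
```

View pics/c2.png

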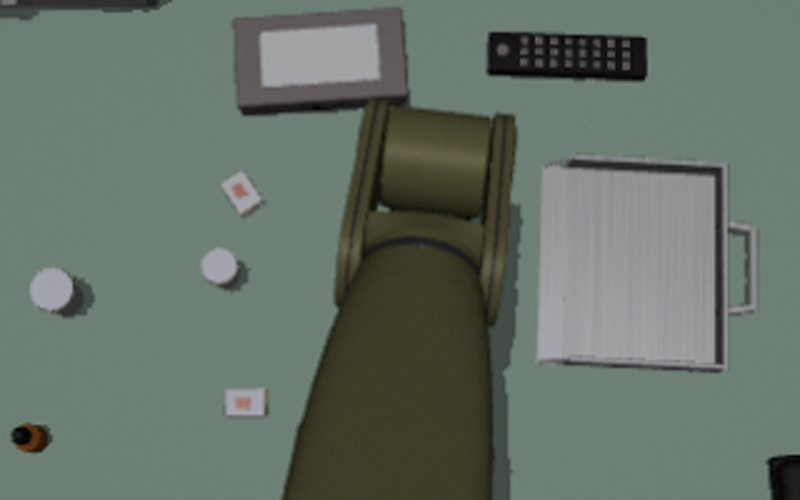

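The arm hides block B in the top view; the other blocks haven't moved. I'll look through the scene camera instead.

```bash
python3 - <<'E'
from h import *
s=snapshot("scene");cv2.imwrite("pics/s2.png",cv2.resize(s["image"][120:300,190:478,::-1],(800,500),interpolation=cv2.INTER_CUBIC))
E
```

```text
(no output)
```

View pics/s2.png

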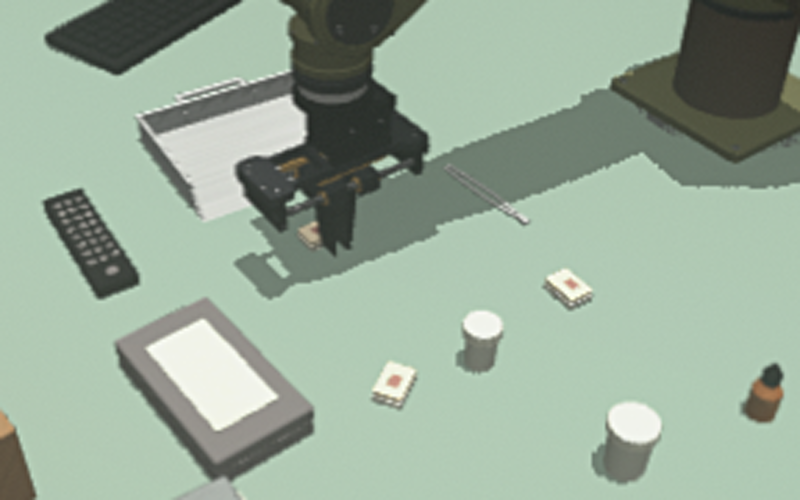

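Block B, at (312,235), is ahead of the fingers but seems offset to the +x side. I'll check how much.

```bash
python3 - <<'E'
from h import *
s=snapshot("scene")
f=lambda L,z:np.round(px2w(s,np.array(L,float)/2.7778+[190,120],z)*1000).astype(int)[:,:2].tolist()
print(f([(318,230),(299,233),(312,222),(316,247)],.014))
im=s["image"][185:220,285:325,::-1];cv2.imwrite("pics/s3.png",cv2.resize(im,(800,600),interpolation=cv2.INTER_CUBIC))
E
```

```text
[[568, -51], [586, -58], [566, -66], [584, -29]]
```

View pics/s3.png

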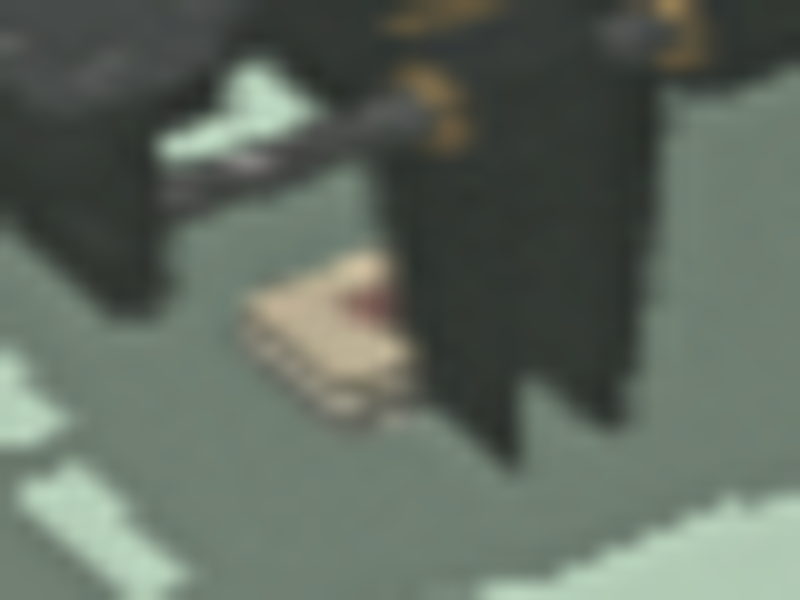

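Block B sits flush against the fingers with about 5 mm of lateral offset, which is stable. I'll keep pushing.

Call:
send_rows(commands=[[-0.006, 0, 0, 0, 0, 0, 0.75], [-0.016, -0.001, 0, 0, 0, 0, 0.75], [-0.026, -0.001, 0, 0, 0, 0, 0.75], [-0.037, -0.002, 0, 0, 0, 0, 0.75], [-0.048, -0.003, 0, 0, 0, 0, 0.75], [-0.059, -0.003, 0, 0, 0, 0, 0.75], [-0.07, -0.004, 0, 0, 0, 0, 0.75], [-0.081, -0.005, 0, 0, 0, 0, 0.75], [-0.092, -0.005, 0, 0, 0, 0, 0.75], [-0.103, -0.006, 0, 0, 0, 0, 0.75], [-0.114, -0.007, 0, 0, 0, 0, 0.75], [-0.125, -0.007, 0, 0, 0, 0, 0.75], [-0.136, -0.008, 0, 0, 0, 0, 0.75], [-0.147, -0.009, 0, 0, 0, 0, 0.75], [-0.158, -0.01, 0, 0, 0, 0, 0.75], [-0.169, -0.01, 0, 0, 0, 0, 0.75], [-0.18, -0.011, 0, 0, 0, 0, 0.75], [-0.19, -0.011, 0, 0, 0, 0, 0.75], [-0.198, -0.012, 0, 0, 0, 0, 0.75], [-0.203, -0.012, 0, 0, 0, 0, 0.75]])

```text
time_s: 5.35
eef_pos: [0.5507, -0.2315, 0.0077]
orientation: [0.0, 0.708, 0.707, -0.0]
force: [-0.4, 0.4, -0.5]
finger_gap: 0.124
grip_force: 0.0
```

Call:
send_rows(commands=[[0.01, 0, 0, 0, 0, 0, 0.75], [0.025, 0, -0.02, 0, 0, 0, 0.75], [0.04, 0.0, -0.05, 0, 0, 0, 0.75], [0.06, 0.01, -0.09, 0, 0, 0, 0.75], [0.1, 0.02, -0.1, 0, 0, 0, 0.75], [0.14, 0.03, -0.1, 0, 0, 0, 0.75], [0.18, 0.04, -0.1, 0, 0, 0, 0.75], [0.22, 0.05, -0.1, 0, 0, 0, 0.75], [0.26, 0.06, -0.1, 0, 0, 0, 0.75], [0.3, 0.07, -0.1, 0, 0, 0, 0.75], [0.34, 0.074, -0.1, 0, 0, 0, 0.75], [0.38, 0.074, -0.1, 0, 0, 0, 0.75], [0.42, 0.074, -0.1, 0, 0, 0, 0.75], [0.434, 0.074, -0.1, 0, 0, 0, 0.75], [0.434, 0.074, -0.08, 0, 0, 0, 0.75], [0.434, 0.074, -0.05, 0, 0, 0, 0.75], [0.434, 0.074, -0.02, 0, 0, 0, 0.75], [0.434, 0.074, -0.005, 0, 0, 0, 0.75], [0.434, 0.074, 0, 0, 0, 0, 0.75], [0.434, 0.074, 0, 0, 0, 0, 0.75]])

```text
time_s: 7.02
eef_pos: [0.6238, 0.2033, 0.0059]
orientation: [-0.001, 0.707, 0.707, -0.002]
force: [-0.8, -0.2, 0.5]
finger_gap: 0.126
grip_force: 0.0
```

```bash
python3 - <<'E'
from h import *
s=snapshot("top");t=snapshot("scene")
a=cv2.resize(s["image"][100:280,240:470,::-1],(580,454),interpolation=cv2.INTER_CUBIC)
cv2.imwrite("pics/c4.png",cv2.resize(np.vstack([cv2.resize(s["image"][130:260,250:480,::-1],(560,316)),cv2.resize(t["image"][140:260,230:430,::-1],(560,336))[:284]]),(560,600)))
E
```

```text
(no output)
```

View pics/c4.png

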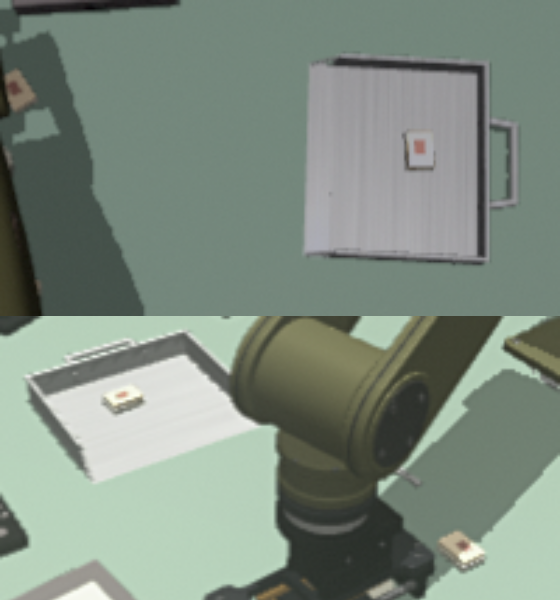

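Block B lies flat near the tray centre, with about 64 mm free on its +x side. Block A goes there now.

Call:
send_rows(commands=[[-0.006, 0, -0.001, 0, 0, 0, 0.75], [-0.014, 0, -0.001, 0, 0, 0, 0.75], [-0.022, 0, -0.001, 0, 0, 0, 0.75], [-0.03, 0, -0.001, 0, 0, 0, 0.75], [-0.038, 0, -0.001, 0, 0, 0, 0.75], [-0.046, 0, -0.001, 0, 0, 0, 0.75], [-0.054, 0, -0.001, 0, 0, 0, 0.75], [-0.062, 0, -0.001, 0, 0, 0, 0.75], [-0.072, 0, -0.001, 0, 0, 0, 0.75], [-0.084, 0, -0.001, 0, 0, 0, 0.75], [-0.096, -0.001, -0.001, 0, 0, 0, 0.75], [-0.108, -0.001, -0.001, 0, 0, 0, 0.75], [-0.12, -0.002, -0.001, 0, 0, 0, 0.75], [-0.132, -0.002, -0.001, 0, 0, 0, 0.75], [-0.144, -0.003, -0.001, 0, 0, 0, 0.75], [-0.156, -0.004, -0.001, 0, 0, 0, 0.75], [-0.168, -0.004, -0.001, 0, 0, 0, 0.75], [-0.18, -0.005, -0.001, 0, 0, 0, 0.75], [-0.19, -0.006, -0.001, 0, 0, 0, 0.75], [-0.198, -0.006, -0.001, 0, 0, 0, 0.75]])

```text
time_s: 8.78
eef_pos: [0.6188, 0.0044, 0.0086]
orientation: [-0.0, 0.708, 0.707, -0.0]
force: [0.8, -0.5, 0.3]
finger_gap: 0.126
grip_force: 0.0
```

```bash
python3 - <<'E'
from h import *
s=snapshot("scene")
cv2.imwrite("pics/s5.png",cv2.resize(s["image"][150:270,230:390,::-1],(800,600),interpolation=cv2.INTER_CUBIC))
E
```

```text
(no output)
```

View pics/s5.png

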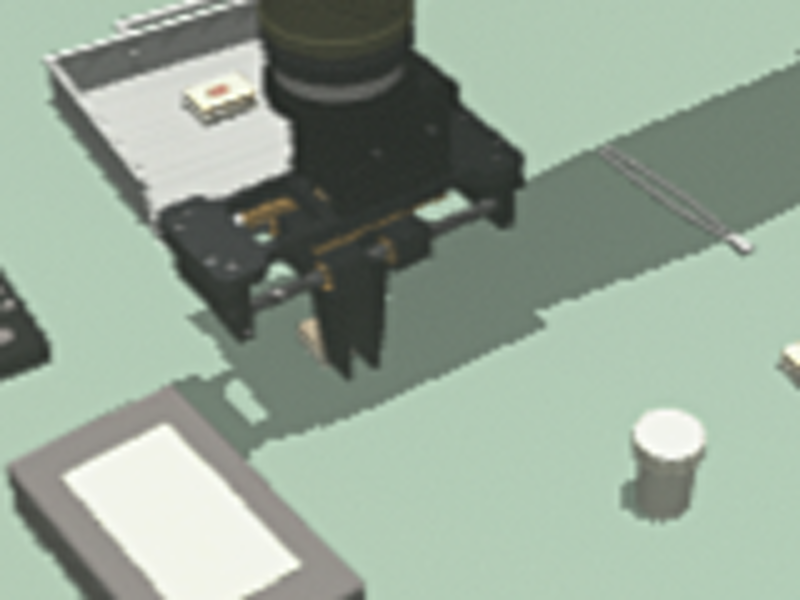

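Block A is centred ahead of the fingers, with only an edge showing at (312,342). I'll continue into the tray.

Call:
send_rows(commands=[[-0.006, 0, 0, 0, 0, 0, 0.75], [-0.017, -0.001, 0, 0, 0, 0, 0.75], [-0.03, -0.001, 0, 0, 0, 0, 0.75], [-0.043, -0.002, 0, 0, 0, 0, 0.75], [-0.056, -0.003, 0, 0, 0, 0, 0.75], [-0.069, -0.003, 0, 0, 0, 0, 0.75], [-0.082, -0.004, 0, 0, 0, 0, 0.75], [-0.095, -0.005, 0, 0, 0, 0, 0.75], [-0.108, -0.006, 0, 0, 0, 0, 0.75], [-0.121, -0.007, 0, 0, 0, 0, 0.75], [-0.134, -0.007, 0, 0, 0, 0, 0.75], [-0.147, -0.008, 0, 0, 0, 0, 0.75], [-0.16, -0.009, 0, 0, 0, 0, 0.75], [-0.173, -0.01, 0, 0, 0, 0, 0.75], [-0.186, -0.01, 0, 0, 0, 0, 0.75], [-0.199, -0.011, 0, 0, 0, 0, 0.75], [-0.211, -0.012, 0, 0, 0, 0, 0.75], [-0.221, -0.012, 0, 0, 0, 0, 0.75], [-0.228, -0.012, 0, 0, 0, 0, 0.75], [-0.232, -0.012, 0, 0, 0, 0, 0.75]])

```text
time_s: 10.5
eef_pos: [0.6069, -0.2274, 0.0087]
orientation: [0.0, 0.708, 0.706, 0.0]
force: [-0.2, -0.1, -0.2]
finger_gap: 0.124
grip_force: 0.0
```

Call:
send_rows(commands=[[0.01, 0, 0, 0, 0, 0, 0.75], [0.025, 0, -0.02, 0, 0, 0, 0.75], [0.035, 0.0, -0.055, 0, 0, 0, 0.75], [0.05, -0.01, -0.09, 0, 0, 0, 0.75], [0.08, -0.03, -0.1, 0, 0, -0.05, 0.75], [0.115, -0.05, -0.1, 0, 0, -0.1, 0.75], [0.15, -0.07, -0.1, 0, 0, -0.15, 0.75], [0.185, -0.09, -0.1, 0, 0, -0.2, 0.75], [0.22, -0.11, -0.1, 0, 0, -0.244, 0.75], [0.255, -0.13, -0.1, 0, 0, -0.244, 0.75], [0.29, -0.15, -0.1, 0, 0, -0.244, 0.75], [0.325, -0.17, -0.1, 0, 0, -0.244, 0.75], [0.36, -0.19, -0.1, 0, 0, -0.244, 0.75], [0.395, -0.205, -0.1, 0, 0, -0.244, 0.75], [0.42, -0.207, -0.1, 0, 0, -0.244, 0.75], [0.42, -0.207, -0.07, 0, 0, -0.244, 0.75], [0.42, -0.207, -0.035, 0, 0, -0.244, 0.75], [0.42, -0.207, -0.01, 0, 0, -0.244, 0.75], [0.42, -0.207, 0, 0, 0, -0.244, 0.75], [0.42, -0.207, 0, 0, 0, -0.244, 0.75]])

```text
time_s: 12.17
eef_pos: [0.3972, 0.1936, 0.0059]
orientation: [-0.002, 0.616, 0.788, -0.003]
force: [-0.7, 0.5, 0.2]
finger_gap: 0.128
grip_force: 0.0
```

```bash
python3 - <<'E'
from h import *
s=snapshot("top");t=snapshot("scene")
cv2.imwrite("pics/c6.png",np.vstack([cv2.resize(s["image"][130:260,250:480,::-1],(560,316)),cv2.resize(t["image"][140:260,230:460,::-1],(560,284))]))
E
```

```text
(no output)
```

View pics/c6.png

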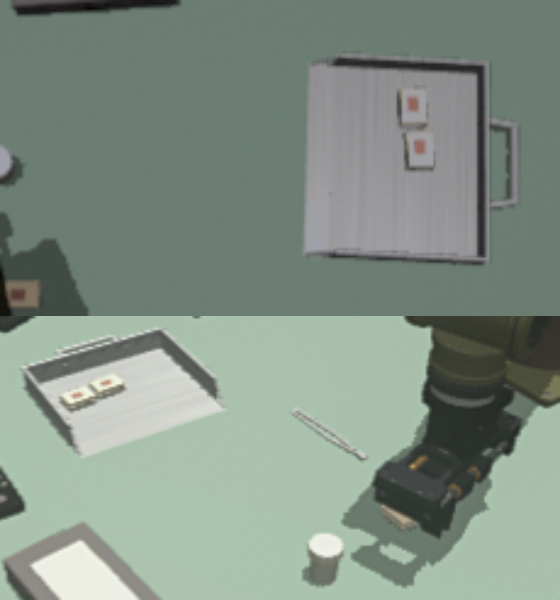

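Blocks A and B lie flat in the tray and the fingers are behind block C. Pushing C now.

Call:
send_rows(commands=[[-0.004, 0.001, -0.002, 0, 0, 0, 0.75], [-0.01, 0.002, -0.002, 0, 0, 0, 0.75], [-0.017, 0.002, -0.002, 0, 0, 0, 0.75], [-0.025, 0.002, -0.002, 0, 0, 0, 0.75], [-0.033, 0.002, -0.002, 0, 0, 0, 0.75], [-0.041, 0.002, -0.002, 0, 0, 0, 0.75], [-0.05, 0.002, -0.002, 0, 0, 0, 0.75], [-0.06, 0.002, -0.002, 0, 0, 0, 0.75], [-0.07, 0.002, -0.002, 0, 0, 0, 0.75], [-0.08, 0.002, -0.002, 0, 0, 0, 0.75], [-0.091, 0.002, -0.002, 0, 0, 0, 0.75], [-0.102, 0.002, -0.002, 0, 0, 0, 0.75], [-0.113, 0.002, -0.002, 0, 0, 0, 0.75], [-0.124, 0.002, -0.002, 0, 0, 0, 0.75], [-0.135, 0.002, -0.002, 0, 0, 0, 0.75], [-0.146, 0.002, -0.002, 0, 0, 0, 0.75], [-0.157, 0.002, -0.002, 0, 0, 0, 0.75], [-0.168, 0.002, -0.002, 0, 0, 0, 0.75], [-0.178, 0.002, -0.002, 0, 0, 0, 0.75], [-0.185, 0.002, -0.002, 0, 0, 0, 0.75]])

```text
time_s: 13.93
eef_pos: [0.4471, 0.0136, 0.0107]
orientation: [0.0, 0.616, 0.787, 0.0]
force: [0.4, 0.5, 0.3]
finger_gap: 0.125
grip_force: 0.0
```

```bash
python3 - <<'E'
from h import *
s=snapshot("top");t=snapshot("scene")
cv2.imwrite("pics/c7.png",np.vstack([cv2.resize(s["image"][130:260,250:480,::-1],(560,316)),cv2.resize(t["image"][140:260,230:460,::-1],(560,284))]))
E
```

```text
(no output)
```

View pics/c7.png

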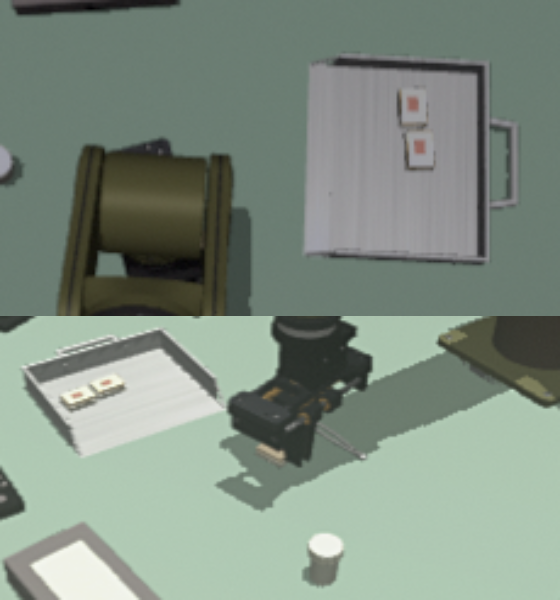

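Block C is following ahead of the fingers, at (270,453) in the lower view. I'll finish the push into the tray.

Call:
send_rows(commands=[[-0.006, 0, 0.001, 0, 0, 0, 0.75], [-0.016, 0, 0.002, 0, 0, 0, 0.75], [-0.028, 0, 0.002, 0, 0, 0, 0.75], [-0.04, 0, 0.002, 0, 0, 0, 0.75], [-0.052, 0, 0.002, 0, 0, 0, 0.75], [-0.064, 0, 0.002, 0, 0, 0, 0.75], [-0.076, 0, 0.002, 0, 0, 0, 0.75], [-0.088, 0, 0.002, 0, 0, 0, 0.75], [-0.1, 0, 0.002, 0, 0, 0, 0.75], [-0.112, 0, 0.002, 0, 0, 0, 0.75], [-0.124, 0, 0.002, 0, 0, 0, 0.75], [-0.136, 0, 0.002, 0, 0, 0, 0.75], [-0.148, 0, 0.002, 0, 0, 0, 0.75], [-0.16, 0, 0.002, 0, 0, 0, 0.75], [-0.172, 0, 0.002, 0, 0, 0, 0.75], [-0.184, 0, 0.002, 0, 0, 0, 0.75], [-0.196, 0, 0.002, 0, 0, 0, 0.75], [-0.206, 0, 0.002, 0, 0, 0, 0.75], [-0.213, 0, 0.002, 0, 0, 0, 0.75], [-0.216, 0, 0.002, 0, 0, 0, 0.75]])

```text
time_s: 15.7
eef_pos: [0.4991, -0.196, 0.0088]
orientation: [0.0, 0.617, 0.787, 0.0]
force: [-0.1, -0.7, 0.0]
finger_gap: 0.128
grip_force: 0.0
```

Call:
send_rows(commands=[[0.01, 0, 0, 0, 0, 0, 0.75], [0.025, 0, -0.02, 0, 0, 0, 0.75], [0.04, 0.0, -0.055, 0, 0, 0, 0.75], [0.06, 0, -0.09, 0, 0, 0, 0.75], [0.1, 0, -0.12, 0, 0, 0, 0.75], [0.14, 0, -0.14, 0, 0, 0, 0.75], [0.18, 0, -0.15, 0, 0, 0, 0.75], [0.22, 0, -0.15, 0, 0, 0, 0.75], [0.26, 0, -0.15, 0, 0, 0, 0.75], [0.3, 0, -0.15, 0, 0, 0, 0.75], [0.3, 0, -0.15, 0, 0, 0, 0.75], [0.3, 0, -0.15, 0, 0, 0, 0.75]])

```text
time_s: 16.7
eef_pos: [0.425, 0.0988, 0.1584]
orientation: [-0.0, 0.614, 0.789, -0.0]
force: [-0.2, 0.6, -0.0]
finger_gap: 0.123
grip_force: 0.0
```

```bash
python3 - <<'E'
from h import *
s=snapshot("top");t=snapshot("scene")
cv2.imwrite("pics/c8.png",np.vstack([cv2.resize(s["image"][90:290,130:480,::-1],(560,320)),cv2.resize(t["image"][140:260,230:460,::-1],(560,280))]))
E
```

```text
(no output)
```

View pics/c8.png

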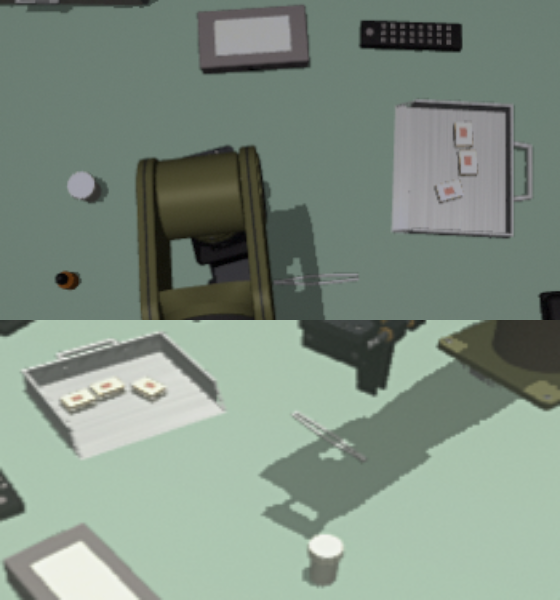

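All three blocks lie flat on the tray floor, and C's centre is about 84 mm in from the lip. The bystanders in view haven't moved and the arm is clear, so I'll hand in.

```bash
python3 -c "
from h import *
print(close_job())"
```

```text
the job is handed in; nothing more can be done
None
```

I swept all three wax blocks into the tray, where they lie flat on its floor; every bystander in the final pictures was still in place, the arm was clear, and I handed the job in at about 17 s (no verdict was returned).

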